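Stir the drying filter balls

TASK

The ceramic filter balls in the lidded pot lie bunched and have to dry evenly: take the lid off and set it down, knob up, in the middle of the rubber mat, then take the stirrer from its fork and, with its foot down on the pot's floor among the balls, stir about three wide full rounds clockwise (seen from above), so that the bunch is broken up and nearly all the balls are shifted. Finally hang the stirrer back in its fork by the collar, fully home and upright, and let go; the lid stays on the mat. Do not drop things, lose a ball, shove or tip the pot, or move the other things on the bench.

Things in the scene. Friction and masses are not known exactly. Their poses are not given: they have to be found in the camera images.
- lid_knob (a point): Loose round steel lid, 0.2 kg, 148 mm across, black knob in its middle; at the start it lies on the pot. Point: middle of the knob's grip part, on the lid's axis (z up). The knob is 24 mm across from 14 mm below to 14 mm above the point, on a 16 mm neck 10 mm long; the lid's flat top is 24 mm below the point, its lowest face 35 mm below.
- lid_base (a point): Centre of the lid's lowest face. The lid is a 5 mm plate with, under it, a locating disc 116 mm across, 6 mm thick, that sits loosely in the pot's mouth (130 mm): lift straight up by more than 6 mm before moving sideways. On the mat it stands on this face.
- pot_floor (a point): Centre of the inside floor of the round steel pot (loose, 1.3 kg, slides if shoved). It is 140 mm across outside, 130 mm inside, with upright walls; the floor lies 6 mm above the table, the rim 75 mm above the table. Inside lie seven ceramic balls.
- stirrer_grip (a point): Stirrer, loose, 0.15 kg, 180 mm long, heavier below its collar than above, hanging upright in the fork of the stand. This point is the middle of its black square handle: 22 x 22 mm, 64 mm tall (32 mm either side of the point), sides along the point's x and y, z up along the stirrer. Held loosely it leans in the fingers under side load: grip it firmly.
- stirrer_collar (a point): Centre of the underside of the stirrer's steel collar (32 mm across, 6 mm thick, directly below the handle, 38 mm below the handle's middle). The collar rests on the fork when the stirrer hangs. Below it the shaft is 9 mm thick.
- stirrer_foot (a point): Bottom end of the stirrer, 148 mm below the handle's middle and 110 mm below the collar's underside, on the same axis. The foot is a steel knob 22 mm across, 18 mm tall, its lower edge bevelled; it is too wide to pass up or down through the fork's slot.
- fork (a point): Hanging place in the level two-tined steel fork of the stand: middle of the slot, level with the tines' top faces, 135 mm above the table. The slot is 16 mm wide along this point's x axis, open towards -x (tine ends 28 mm from the point), closed 11 mm behind the point on +x. Tines 8 mm thick. Each tine end has a lip 6 mm high, 20 to 28 mm from the point, that keeps the collar in.
- stand: Fixed stand of the fork: blue foot plate 130 x 100 mm, 8 mm thick, blue post at its +x side, nothing higher than the fork's lips. Origin under the hanging place. To take the stirrer out raise it 10 to 25 mm, move it along the stand's -x by 42 mm or more, then lift on; hang it back the opposite way. Hanging, its foot is 25 mm and its top 205 mm above the table.
- mat_top (a point): Centre of the top face of a plain square black rubber mat, 150 x 150 mm, 4 mm thick, fixed on the table.
- ball0_center (a point): Centre of one of seven alike white ceramic balls, 20 mm across, 12 g, loose in the pot, at the start bunched on its floor in one close patch, one layer, near the middle but a little to one side.
- ball1_center (a point): Centre of one of seven alike white ceramic balls, 20 mm across, 12 g, loose in the pot, at the start bunched on its floor in one close patch, one layer, near the middle but a little to one side.
- ball2_center (a point): Centre of one of seven alike white ceramic balls, 20 mm across, 12 g, loose in the pot, at the start bunched on its floor in one close patch, one layer, near the middle but a little to one side.
- ball3_center (a point): Centre of one of seven alike white ceramic balls, 20 mm across, 12 g, loose in the pot, at the start bunched on its floor in one close patch, one layer, near the middle but a little to one side.
- ball4_center (a point): Centre of one of seven alike white ceramic balls, 20 mm across, 12 g, loose in the pot, at the start bunched on its floor in one close patch, one layer, near the middle but a little to one side.
- ball5_center (a point): Centre of one of seven alike white ceramic balls, 20 mm across, 12 g, loose in the pot, at the start bunched on its floor in one close patch, one layer, near the middle but a little to one side.
- ball6_center (a point): Centre of one of seven alike white ceramic balls, 20 mm across, 12 g, loose in the pot, at the start bunched on its floor in one close patch, one layer, near the middle but a little to one side.
- weight: Bystander: black cylinder with a steel eye on top, 48 mm across, 123 mm tall in all, 1.1 kg, loose; origin under its centre. But for the stand with its stirrer, nothing between the task's things is taller. Leave it where it is.
- rubber_ring: Bystander: black rubber ring, 56 mm across, 20 mm tall, loose; origin under its centre. Leave it where it is.
- pulley: Bystander: aluminium pulley with hub, 48 mm across, 30 mm tall, loose; origin under its centre. Leave it where it is.
- rod_frame: Bystander: two black blocks joined by three brass rods, 85 x 206 mm, 44 mm tall, long side along its y, loose, 0.6 kg; origin under its centre. Leave it where it is.
- motor: Bystander, fixed: small black motor on a bracket, 120 x 44 mm, 58 mm tall, long side along its x; origin under its centre.
- parts_case: Bystander, fixed: clear case of small parts, 100 x 130 x 32 mm; origin under its centre.
- terminal: Bystander, fixed: grey terminal box, 60 x 110 x 47 mm; origin under its centre.
Mind the look-alikes: they are no part of the job. Leave any orange look-alike of the stand alone. There is more than one size of the part that bears stirrer_grip; the job needs the larger.

How it is judged (in metres and radians):
On the way, in this order (a step that is already met when the one before it is completed fails the run):
1. the lid lies knob up and released in the middle of the mat (horizontal distance between lid_base and mat_top below 0.025 m and angle between lid_base's own z axis and vertical below 0.1 rad and z of lid_base in the frame of mat_top below 0.006 m and contact force between the fingers and lid below 0.1 N), for 0.2 s.
2. stirring clockwise, round 1: the stirrer's foot, down among the balls, passes through the +x +y quarter of the pot (pot's own axes; more than 5 mm from both) (x of stirrer_foot in the frame of pot_floor above 0.005 m and y of stirrer_foot in the frame of pot_floor above 0.005 m and z of stirrer_foot in the frame of pot_floor below 0.022 m and horizontal distance between stirrer_foot and pot_floor below 0.064 m), for 0.02 s.
3. stirring clockwise, round 1: the stirrer's foot, down among the balls, passes through the +x -y quarter of the pot (pot's own axes; more than 5 mm from both) (x of stirrer_foot in the frame of pot_floor above 0.005 m and y of stirrer_foot in the frame of pot_floor below -0.005 m and z of stirrer_foot in the frame of pot_floor below 0.022 m and horizontal distance between stirrer_foot and pot_floor below 0.064 m), for 0.02 s.
4. stirring clockwise, round 1: the stirrer's foot, down among the balls, passes through the -x -y quarter of the pot (pot's own axes; more than 5 mm from both) (x of stirrer_foot in the frame of pot_floor below -0.005 m and y of stirrer_foot in the frame of pot_floor below -0.005 m and z of stirrer_foot in the frame of pot_floor below 0.022 m and horizontal distance between stirrer_foot and pot_floor below 0.064 m), for 0.02 s.
5. stirring clockwise, round 1: the stirrer's foot, down among the balls, passes through the -x +y quarter of the pot (pot's own axes; more than 5 mm from both) (x of stirrer_foot in the frame of pot_floor below -0.005 m and y of stirrer_foot in the frame of pot_floor above 0.005 m and z of stirrer_foot in the frame of pot_floor below 0.022 m and horizontal distance between stirrer_foot and pot_floor below 0.064 m), for 0.02 s.
6. stirring clockwise, round 2: the stirrer's foot, down among the balls, passes through the +x +y quarter of the pot (pot's own axes; more than 5 mm from both) (all of step 2), for 0.02 s.
7. stirring clockwise, round 2: the stirrer's foot, down among the balls, passes through the +x -y quarter of the pot (pot's own axes; more than 5 mm from both) (all of step 3), for 0.02 s.
At the end, for the whole second after the job is handed in: Lid flat, knob up, within 25 mm of the mat's centre; all balls in the pot, at least five over 12 mm from their start; pot level; stirrer hanging in the fork, collar within 10 mm of the hanging place and 4 mm of its height, within 0.08 rad of upright (horizontal distance between lid_base and mat_top below 0.025 m and angle between lid_base's own z axis and vertical below 0.1 rad and z of lid_base in the frame of mat_top below 0.006 m and horizontal distance between each of ball0_center, ball1_center, ball2_center, ball3_center, ball4_center, ball5_center, ball6_center and pot_floor below 0.062 m and z of each of ball0_center, ball1_center, ball2_center, ball3_center, ball4_center, ball5_center, ball6_center in the frame of pot_floor below 0.045 m and (distance of each of ball2_center, ball3_center, ball4_center, ball5_center, ball6_center from where it was at the start of the episode above 0.012 m or distance of each of ball1_center, ball3_center, ball4_center, ball5_center, ball6_center from where it was at the start of the episode above 0.012 m or distance of each of ball0_center, ball3_center, ball4_center, ball5_center, ball6_center from where it was at the start of the episode above 0.012 m or distance of each of ball1_center, ball2_center, ball4_center, ball5_center, ball6_center from where it was at the start of the episode above 0.012 m or distance of each of ball0_center, ball2_center, ball4_center, ball5_center, ball6_center from where it was at the start of the episode above 0.012 m or distance of each of ball0_center, ball1_center, ball4_center, ball5_center, ball6_center from where it was at the start of the episode above 0.012 m or distance of each of ball1_center, ball2_center, ball3_center, ball5_center, ball6_center from where it was at the start of the episode above 0.012 m or distance of each of ball0_center, ball2_center, ball3_center, ball5_center, ball6_center from where it was at the start of the episode above 0.012 m or distance of each of ball0_center, ball1_center, ball3_center, ball5_center, ball6_center from where it was at the start of the episode above 0.012 m or distance of each of ball0_center, ball1_center, ball2_center, ball5_center, ball6_center from where it was at the start of the episode above 0.012 m or distance of each of ball1_center, ball2_center, ball3_center, ball4_center, ball6_center from where it was at the start of the episode above 0.012 m or distance of each of ball0_center, ball2_center, ball3_center, ball4_center, ball6_center from where it was at the start of the episode above 0.012 m or distance of each of ball0_center, ball1_center, ball3_center, ball4_center, ball6_center from where it was at the start of the episode above 0.012 m or distance of each of ball0_center, ball1_center, ball2_center, ball4_center, ball6_center from where it was at the start of the episode above 0.012 m or distance of each of ball0_center, ball1_center, ball2_center, ball3_center, ball6_center from where it was at the start of the episode above 0.012 m or distance of each of ball1_center, ball2_center, ball3_center, ball4_center, ball5_center from where it was at the start of the episode above 0.012 m or distance of each of ball0_center, ball2_center, ball3_center, ball4_center, ball5_center from where it was at the start of the episode above 0.012 m or distance of each of ball0_center, ball1_center, ball3_center, ball4_center, ball5_center from where it was at the start of the episode above 0.012 m or distance of each of ball0_center, ball1_center, ball2_center, ball4_center, ball5_center from where it was at the start of the episode above 0.012 m or distance of each of ball0_center, ball1_center, ball2_center, ball3_center, ball5_center from where it was at the start of the episode above 0.012 m or distance of each of ball0_center, ball1_center, ball2_center, ball3_center, ball4_center from where it was at the start of the episode above 0.012 m) and horizontal distance between stirrer_collar and fork below 0.01 m and z of stirrer_collar in the frame of fork between -0.004 and 0.004 m and angle between stirrer_collar's own z axis and vertical below 0.08 rad and linear speed of lid below 0.02 m/s and angle between pot_floor's own z axis and vertical below 0.05 rad); the robot touches nothing.
It fails at once if a ball leaves the pot (horizontal distance between any of ball0_center, ball1_center, ball2_center, ball3_center, ball4_center, ball5_center, ball6_center and pot_floor above 0.075 m).
It fails at once if the pot is shoved more than 40 mm or tipped by more than 0.2 rad (distance of pot_floor from where it was at the start of the episode above 0.04 m or angle between pot_floor's own z axis and vertical above 0.2 rad).
It fails at once if the lid or the stirrer is dropped (falls free of the fingers at more than 0.6 m/s) ((linear speed of lid above 0.6 m/s and contact force between the fingers and lid below 0.05 N) or (linear speed of stirrer above 0.6 m/s and contact force between the fingers and stirrer below 0.05 N)).
It fails at once if a loose bystander (weight, rubber ring, pulley, rod frame) is moved more than 30 mm (distance of any of weight, rubber_ring, pulley, rod_frame from where it was at the start of the episode above 0.03 m).
It also fails if it takes over 72 s, if anything falls off the work surface, if the arm or the gripper's body presses on something with over 40 N, if the wrist force passes 120 N, or if a joint passes its speed limit or range.

ROBOT

A 6-joint arm with a two-finger parallel gripper is mounted at the origin on the work surface. World frame = base frame: x ahead of the robot, y to its left, z up, the work surface at z = 0. Lengths are in m, angles in degrees, forces in N, time in s.
With the tool pointing down it reaches from about 0.325 to 0.85 m from the base axis. Payload 15.5 kg.
Tool frame: the origin (TCP) lies midway between the tips of the shut fingers; the grasp point (between the pads) lies 19 mm behind it; y points along the fingers, x is the direction in which the jaws open and shut, and the axes are right-handed (so a half turn about y gives the same grasp; the last joint's range is limited). The gripper opens to 91 mm and grips with 3 to 60 N. Pads are 32 mm wide; open, the fingers measure 118 mm over their backs; the gripper's body (76 mm by 178 mm) begins 60 mm behind the grasp point.
Start: joints at [68.268, 28.281, 77.091, -0, 74.628, -5.472], TCP at [0.175, 0.6, 0.214] pointing down, gripper open.
Joint ranges: [-166.48, 166.48], [-47.26, 123.95], [12.59, 153.08], [-70.14, 250.14], [6.76, 159.57], [-176.63, 176.63]. Speed limits (degrees/s): [108.29, 108.29, 147.25, 172.46, 172.46, 172.46].

INTERFACE

Orientations are given as a 3x3 rotation matrix whose columns are the frame's x, y, z axes.
In Python, from bench import ctrl gives the robot as it stands. The module is installed in compiled form; this text tells all that it offers. Calls block until the motion is done:
- ctrl.goto(position, orientation): joint-space move of the TCP to a pose.
- ctrl.move_l(position, vel=0.15, ori=None, contact_N=None): straight line of the TCP; ori=None keeps the orientation; vel is the mean speed in m/s. With contact_N (N) it stops when the force on the tool has changed by that much, and returns True; else False.
- ctrl.movej(angles): joint-space move.
- ctrl.command_gripper(opening): opening from 0.0 (shut) to 1.0 (fully open); the grip force is fixed at half the most; returns when the fingers have stopped.
- ctrl.sleep(seconds).
- ctrl.ik(position, orientation): joint angles nearest the present ones, or None.
- ctrl.read_camera(name): name is "scene" or "top"; returns the picture (480x640x3 uint8, blue, green, red); there is no depth.
- ctrl.camera_params(name): a dict with "fx", "fy", "cx", "cy" (pixels), "pose" (4x4, takes a point from camera to world coordinates). Camera axes: x right, y up, looking along -z (the intrinsics and any distortion apply to the point x, -y, -z); pixel columns grow to the right and rows downward; lengths in m; the calibration is good to about 2 mm. A picture is of the moment at which its call begins. camera_params takes no time and is no camera call.
A pose or a line that the arm cannot do raises ctrl.MotionError and nothing moves.
- ctrl.sign_off(): hands the job in, once; it reports no verdict.
Readings, each from a call of its own:
- ctrl.current_t(): time.
- ctrl.current_q(): joint angles.
- ctrl.current_dq(): joint speeds.
- ctrl.current_effort(): joint torques, N m.
- ctrl.current_tool_pos(): TCP position.
- ctrl.current_eef_rot(): TCP orientation.
- ctrl.current_contact_force(): force on the tool from outside, world axes, zero at the start.
- ctrl.current_wrist_torque(): the same for the moment, N m.
- ctrl.current_grip_width(): opening from 0.0 (shut) to 1.0 (fully open).
Only numpy, scipy, OpenCV 4.12 (cv2) and the standard library are available. Lean on these libraries where they do the work, as an engineer would, in place of code of your own. Each camera call takes 0.05 s, during which the arm holds its last target.

## Working session

There is one attempt and no reset: what is moved stays moved. The work goes in short steps, each a Python script; the robot and the scene stay as the last script left them, time stands still between calls to the robot, and variables do not carry over. Pictures are saved under pics/ and viewed, and the job is handed in when it is done.

```bash
mkdir -p pics
python3 - <<'E'
from bench import ctrl
import cv2
for n in("scene","top"):
    cv2.imwrite(f"pics/{n}0.png",ctrl.read_camera(n)); p=ctrl.camera_params(n); print(n,{k:(v.tolist() if hasattr(v,'tolist') else v) for k,v in p.items()})
print(ctrl.current_t(),ctrl.current_tool_pos(),ctrl.current_eef_rot())
E
```

```text
scene {'fx': 483.40916769694564, 'fy': 483.40916769694564, 'cx': 312.9491870674203, 'cy': 232.54319784775652, 'pose': [[-0.06560450094719666, -0.6407826005083755, 0.7649141836449318, 1.2457001439209563], [0.9977185839530055, -0.029887987497205996, 0.06053375453559745, 0.05392416365652829], [-0.015927231092640614, 0.7671403829085588, 0.6412814953050111, 0.7410554003269383], [0.0, 0.0, 0.0, 1.0]]}
top {'fx': 558.6553062281089, 'fy': 558.6553062281089, 'cx': 314.2301570685281, 'cy': 246.3988509543685, 'pose': [[0.018798629679585958, 0.9886058426394724, -0.1493489183799753, 0.35550327704632756], [-0.999794334359045, 0.019724014686928606, 0.004717226747153336, 0.004936476119187387], [0.007609238182894528, 0.14922952504021636, 0.9887733048330882, 1.1714806366432071], [0.0, 0.0, 0.0, 1.0]]}
0.1 [0.17487013 0.59966946 0.21339492] [[ 2.80003302e-01 -4.19884791e-04 -9.59998945e-01]
 [ 9.59998388e-01 -1.04019696e-03  2.80003594e-01]
 [-1.11615724e-03 -9.99999371e-01  1.11830138e-04]]
```

View pics/scene0.png

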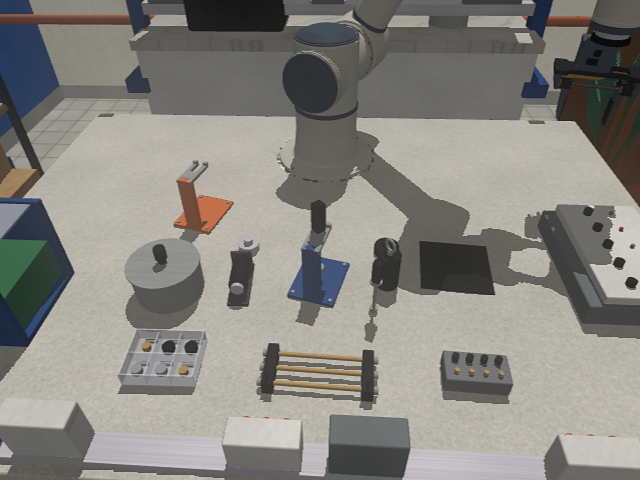

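View pics/top0.png

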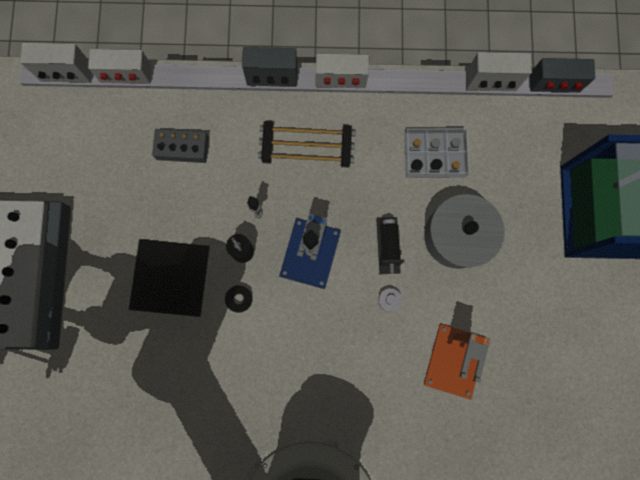

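Run:
```python
import cv2,numpy as np
t=cv2.imread("pics/top0.png");s=cv2.imread("pics/scene0.png")
a=cv2.resize(t[180:320,120:360],None,fx=3.2,fy=3.2,interpolation=3)
cv2.imwrite("pics/c1.png",a)
cv2.imwrite("pics/c2.png",cv2.resize(t[170:310,365:525],None,fx=4,fy=4,interpolation=3))
cv2.imwrite("pics/c3.png",cv2.resize(s[180:350,230:510],None,fx=2.8,fy=2.8,interpolation=3))
```

```text
(no output)
```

View pics/c1.png

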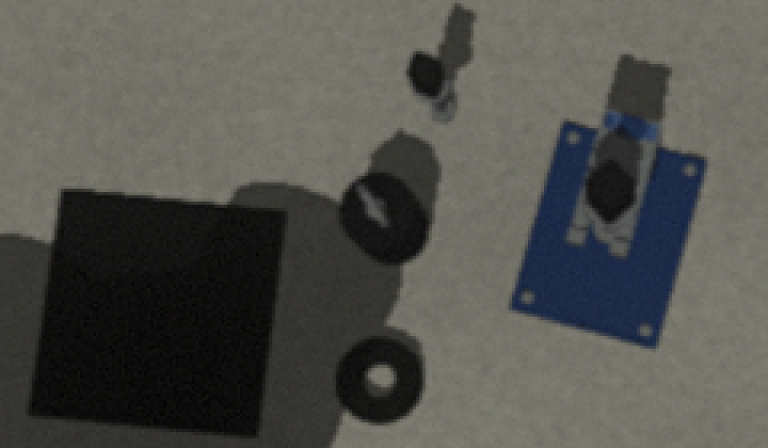

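View pics/c2.png

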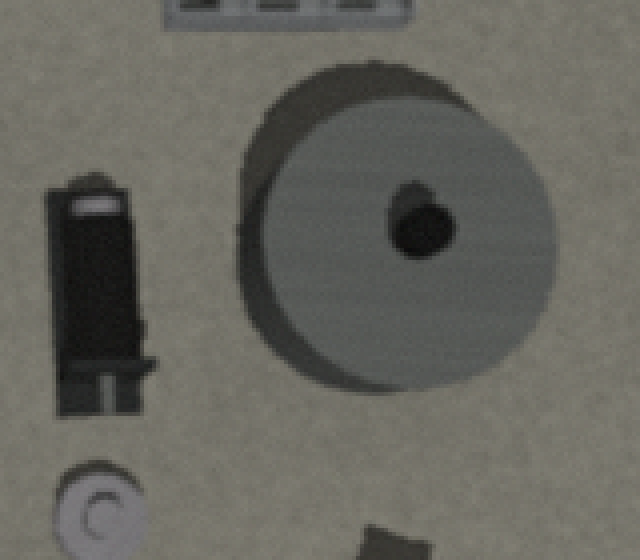

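View pics/c3.png

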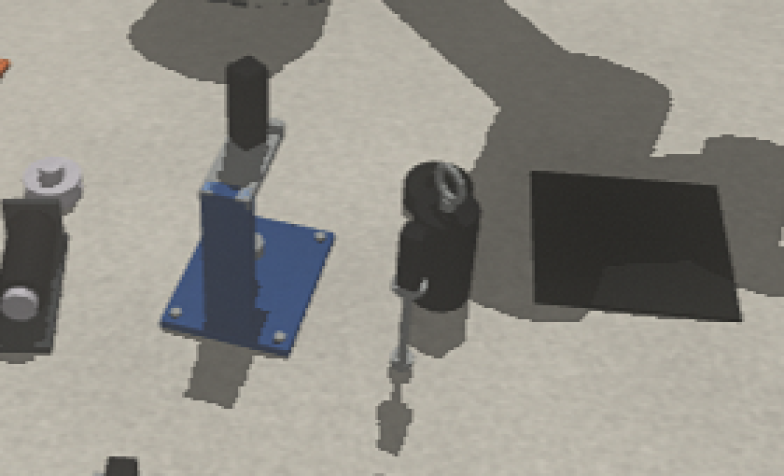

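```bash
cat > h.py <<'E'
import numpy as np,cv2
from bench import ctrl
def cam(n):
    p=ctrl.camera_params(n); return p,np.array(p["pose"])
def ray(n,px,z):
    p,T=cam(n); px=np.atleast_2d(px).astype(float)
    d=np.c_[(px[:,0]-p["cx"])/p["fx"],-(px[:,1]-p["cy"])/p["fy"],-np.ones(len(px))]@T[:3,:3].T
    s=(z-T[2,3])/d[:,2]; return T[:3,3]+d*s[:,None]
def proj(n,X):
    p,T=cam(n); X=np.atleast_2d(X).astype(float); c=(X-T[:3,3])@T[:3,:3]
    return np.c_[p["cx"]+p["fx"]*c[:,0]/-c[:,2],p["cy"]-p["fy"]*c[:,1]/-c[:,2]]
def R(yaw): # jaw-opening dir at yaw (deg), tool y down
    a=np.radians(yaw);x=np.array([np.cos(a),np.sin(a),0]);y=np.array([0,0,-1.]);return np.c_[x,y,np.cross(x,y)]
def crop(n,im,x,y,w,h,f,name): cv2.imwrite(f"pics/{name}.png",cv2.resize(im[y:y+h,x:x+w],None,fx=f,fy=f,interpolation=cv2.INTER_CUBIC))
E
python3 - <<'E'
from h import *
t=cv2.imread("pics/top0.png");s=cv2.imread("pics/scene0.png")
m=ray("top",np.array([[62,190],[286,212],[258,437],[29,414]])/3.2+[120,180],.004);print("mat",m.round(3),m.mean(0),np.linalg.norm(np.diff(m,axis=0),axis=1))
ms=ray("scene",np.array([[530,171],[716,186],[741,321],[534,302]])/2.8+[230,180],.004);print("mat s",ms.mean(0),np.linalg.norm(np.diff(ms,axis=0),axis=1))
b=ray("top",np.array([[564,122],[706,158],[657,348],[511,308]])/3.2+[120,180],.008);print("plate",b.round(3),b.mean(0),np.linalg.norm(np.diff(b,axis=0),axis=1))
for d in(b[3]-b[0],b[2]-b[1]):print("yaw -x",np.degrees(np.arctan2(d[1],d[0])))
bs=ray("scene",np.array([[257,214],[334,235],[290,356],[162,325]])/2.8+[230,180],.008);print("plate s",bs.round(3))
# lid
print("lid top", ray("top",np.array([[410,241.5]])/4+[365,170],.08), ray("top",[[365+422/4,170+231/4]],.118))
crop("t",t,270,200,90,90,8,"c4"); crop("s",s,290,190,70,90,8,"c5")
crop("s",s,110,220,110,100,6,"c6")
E
```

```text
mat [[0.539 0.369 0.004]
 [0.528 0.221 0.004]
 [0.38  0.232 0.004]
 [0.392 0.381 0.004]] [0.45990827 0.3005278  0.004     ] [0.14878354 0.14795243 0.14930368]
mat s [0.46629552 0.30055123 0.004     ] [0.1490152  0.1498451  0.14871012]
plate [[ 0.591  0.039  0.008]
 [ 0.569 -0.056  0.008]
 [ 0.443 -0.025  0.008]
 [ 0.467  0.07   0.008]] [0.51730297 0.00696022 0.008     ] [0.09707391 0.12989597 0.09872419]
yaw -x 165.72100996912627
yaw -x 166.4550269472406
plate s [[ 0.453  0.01   0.008]
 [ 0.475  0.071  0.008]
 [ 0.601  0.041  0.008]
 [ 0.576 -0.053  0.008]]
lid top [[ 0.55866877 -0.3044295   0.08      ]] [[ 0.5568372  -0.29954686  0.118     ]]
```

View pics/c4.png

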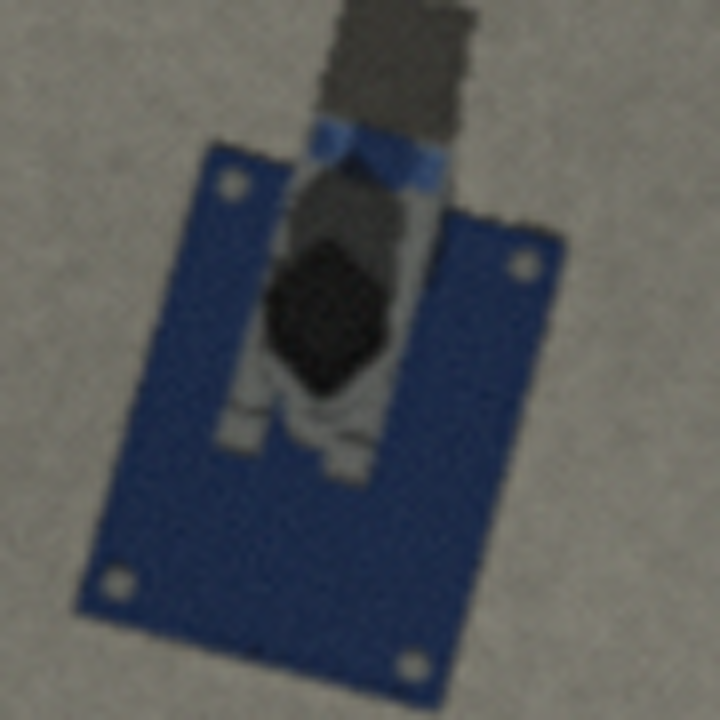

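View pics/c5.png

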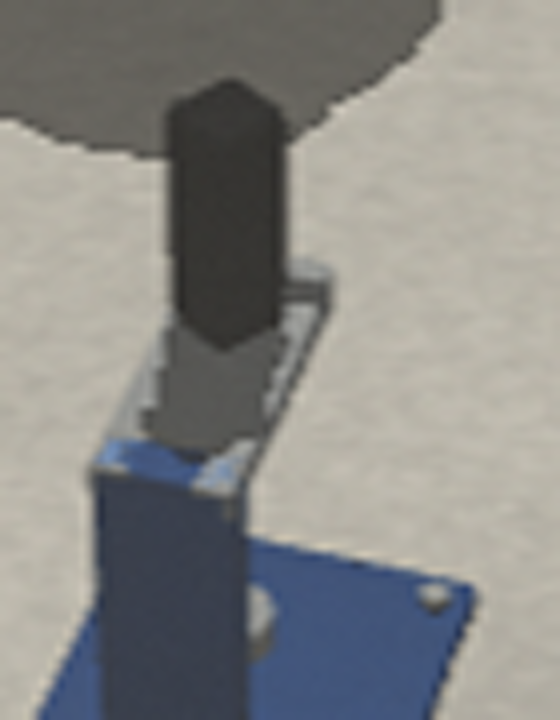

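View pics/c6.png

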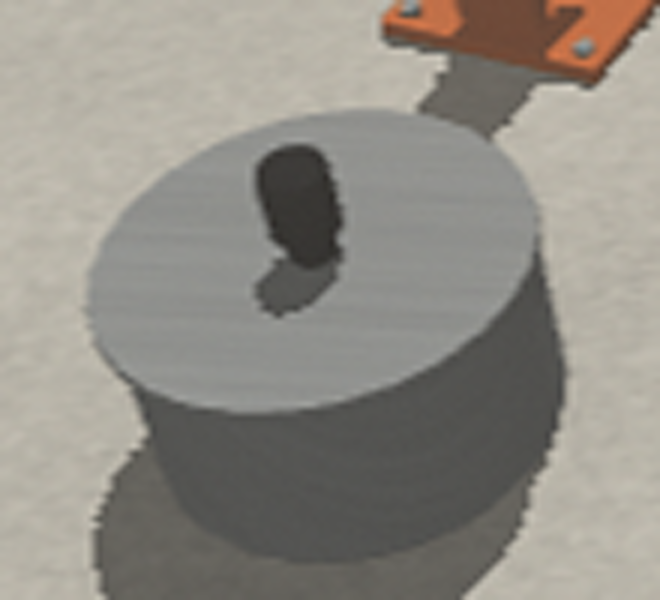

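Run:
```python
from h import *
p=ctrl.current_tool_pos()
ctrl.move_l([p[0],p[1],.33])
print(ctrl.ik([.557,-.302,.30],R(0)),ctrl.ik([.557,-.302,.30],R(90)))
ctrl.goto([.557,-.302,.30],R(90)); 
ctrl.command_gripper(0.0)
ctrl.move_l([.557,-.302,.17]);print(ctrl.current_tool_pos(),ctrl.current_t(),ctrl.current_q())
for n in("scene","top"): cv2.imwrite(f"pics/{n}1.png",ctrl.read_camera(n)); print(proj(n,[ctrl.current_tool_pos()]))
s=cv2.imread("pics/scene1.png");t=cv2.imread("pics/top1.png")
crop("s",s,90,130,160,160,4.5,"d1");crop("t",t,380,130,160,160,4.5,"d2")
```

```text
[-3.38636377e+01  2.53134604e+01  6.85350463e+01 -2.54444375e-14
  8.61514932e+01 -3.38636377e+01] [-3.38636377e+01  2.53134604e+01  6.85350463e+01 -2.54444375e-14
  8.61514932e+01 -1.23863638e+02]
[ 0.55746546 -0.30231175  0.17091974] 6.825 [-3.38633857e+01  3.13336925e+01  7.87583052e+01 -3.94556158e-04
  6.98265726e+01 -1.23864374e+02]
[[153.53129822 224.93921028]]
[[480.25517202 222.13681275]]
```

View pics/d1.png

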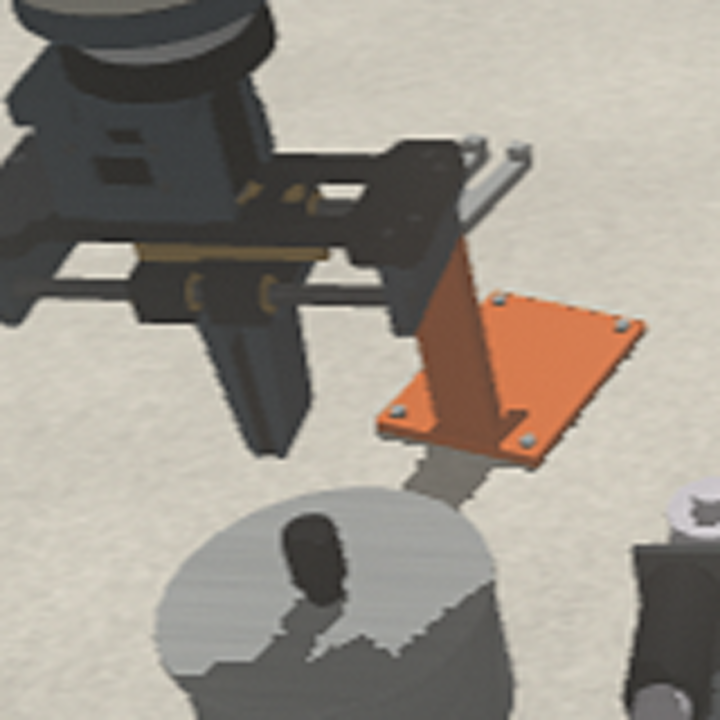

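View pics/d2.png

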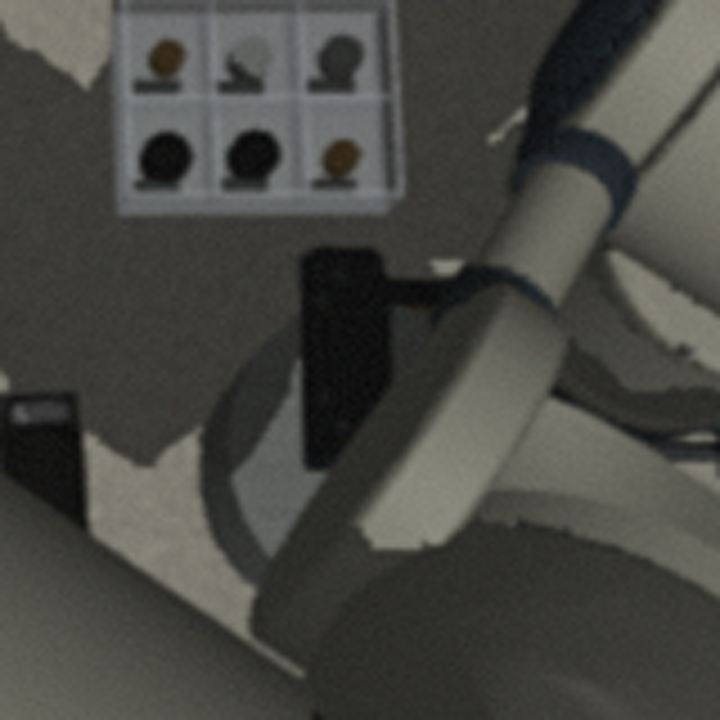

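Run:
```python
from h import *
p=np.array([ 0.55746546,-0.30231175,0.17091974])
s=cv2.imread("pics/scene1.png");s=cv2.resize(s,None,fx=6,fy=6,interpolation=cv2.INTER_CUBIC)
for dx in(-.016,0,.016):
  for dy in(-.0135,0,.0135):
    q=proj("scene",[p+[dx,dy,0]])[0];q=(q+.5)*6-.5;cv2.circle(s,(int(q[0]),int(q[1])),3,(0,0,255) if dx else (0,255,0),-1)
x,y=int(110*6),int(180*6);cv2.imwrite("pics/d3.png",s[y:y+540,x:x+600])
```

```text
(no output)
```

View pics/d3.png

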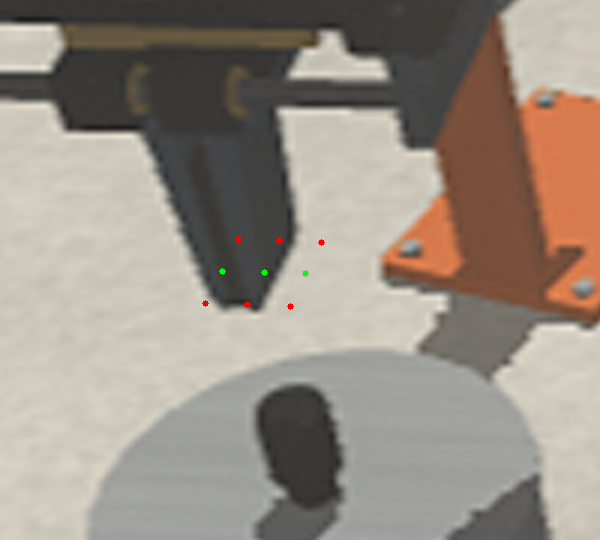

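Run:
```python
from h import *
from scipy.optimize import least_squares
def ext(n,c,r,z):
    a=np.linspace(0,2*np.pi,721);q=proj(n,np.c_[c[0]+r*np.cos(a),c[1]+r*np.sin(a),np.full(721,z)])
    return np.array([q[:,0].min(),q[:,0].max(),q[:,1].min(),q[:,1].max()])
def px(v,f,o): return (v+.5)/f-.5+o
es=np.array([px(88,6,110),px(541,6,110),px(108,6,220),px(413,6,220)])
et=np.array([px(263,4,365),px(556,4,365),px(96,4,170),px(388,4,170)])
for n,e in(("scene",es),("top",et)):
    r=least_squares(lambda v:ext(n,v,.074,.08)-e,[.56,-.3]);print(n,r.x,r.fun)
    r=least_squares(lambda v:ext(n,v[:2],.074,v[2])-e,[.56,-.3,.08]);print(n,r.x,r.fun)
# knob top in scene: ellipse centre ~ c6(292,165)
print(ray("scene",[[px(292,6,110),px(166,6,220)]],.118),ray("scene",[[px(322,6,110),px(262,6,220)]],.080))
print(ray("top",[[px(422,4,365),px(231,4,170)]],.118))
```

```text
scene [ 0.56151902 -0.30387669] [-0.15564701  0.15902354 -0.06886192  0.02975413]
scene [ 0.55917752 -0.30513072  0.0776479 ] [-0.02500534  0.02565817  0.04003514 -0.03561916]
top [ 0.55990604 -0.30346866] [-0.53283678  0.5336163  -0.1325171   0.11678212]
top [ 0.56172095 -0.30625579  0.07013032] [-0.20033728  0.20037584  0.20530342 -0.2012985 ]
[[ 0.5613317  -0.30403564  0.118     ]] [[ 0.56648879 -0.30078773  0.08      ]]
[[ 0.55755538 -0.29884186  0.118     ]]
```

Run:
```python
from h import *
c=np.array([.561,-.302])
ctrl.command_gripper(0.7)
ctrl.move_l([*c,.17],ori=R(0))
print(ctrl.move_l([*c,.087],vel=.08,contact_N=6))
ctrl.command_gripper(0.0);print(ctrl.current_grip_width()*91, ctrl.current_contact_force(),ctrl.current_tool_pos())
ctrl.move_l([*c,.12],vel=.06)
print(ctrl.current_grip_width()*91, ctrl.current_contact_force(),ctrl.current_t())
cv2.imwrite("pics/scene2.png",ctrl.read_camera("scene"))
```

```text
False
23.41943555419061 [ 0.26454723 -0.9082803   1.9181509 ] [ 0.56098249 -0.3019779   0.0870404 ]
23.36586148524759 [-0.15920597  0.71565843 -2.97735752] 12.2833
```

View pics/scene2.png

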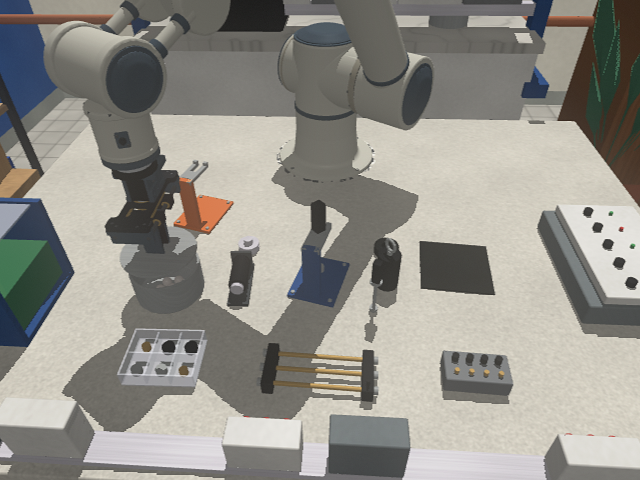

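Run:
```python
from h import *
m=np.array([.463,.3005])
ctrl.move_l([.561,-.302,.29],vel=.2)
ctrl.goto([*m,.29],R(0))
ctrl.move_l([*m,.06],vel=.15)
print(ctrl.move_l([*m,.019],vel=.03,contact_N=4),ctrl.current_tool_pos(),ctrl.current_contact_force())
ctrl.command_gripper(0.6);ctrl.sleep(.3)
ctrl.move_l([*m,.12],vel=.12);ctrl.move_l([*m,.33],vel=.25)
print(ctrl.current_t())
for n in("scene","top"): cv2.imwrite(f"pics/{n}3.png",ctrl.read_camera(n))
t=cv2.imread("pics/top3.png");s=cv2.imread("pics/scene3.png")
crop("t",t,400,160,130,130,5.5,"e1");crop("s",s,100,210,130,110,5.5,"e2");
```

```text
True [0.46292963 0.30044839 0.02197949] [-0.6979599  -0.40192542  8.53372962]
21.2667
```

View pics/top3.png

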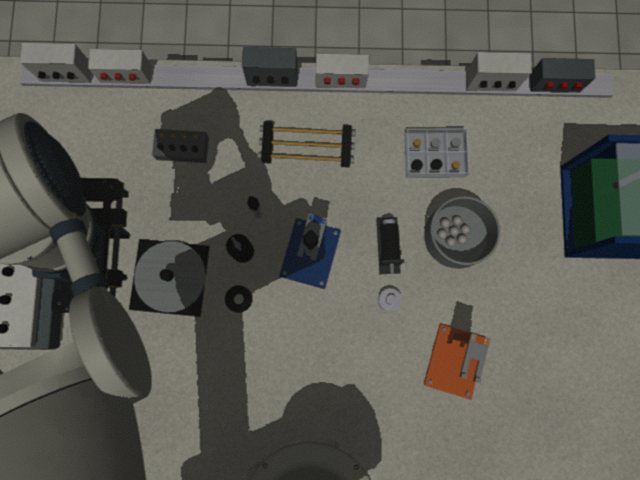

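View pics/scene3.png

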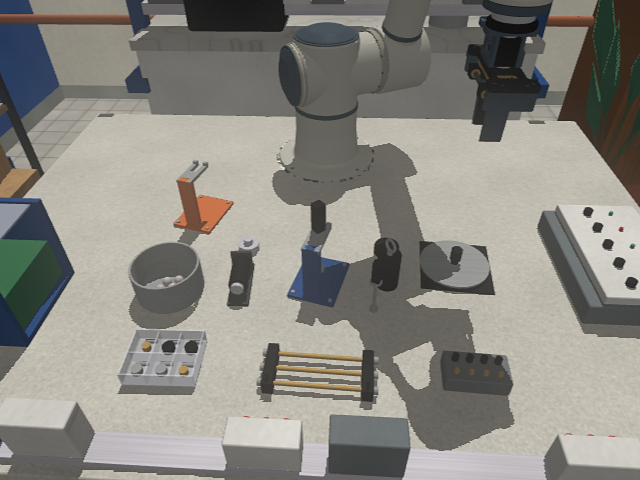

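View pics/e1.png

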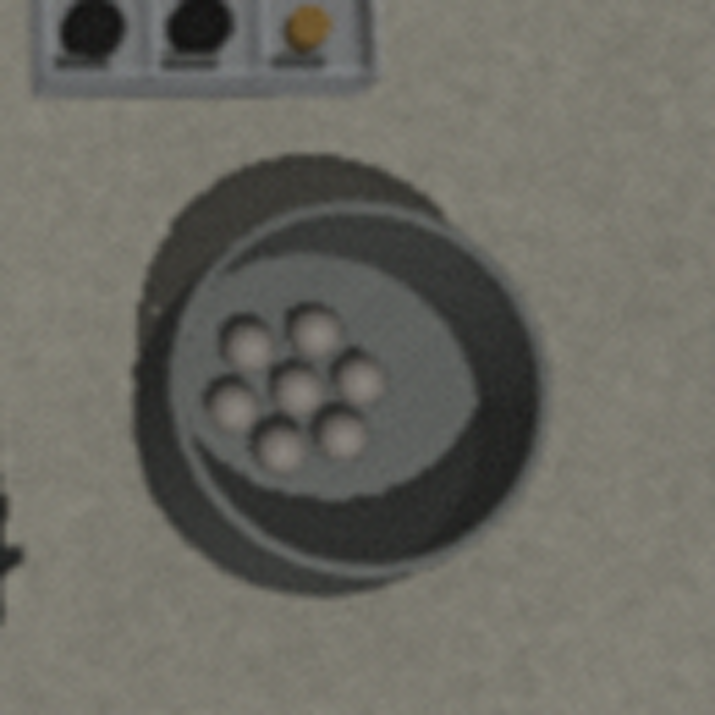

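View pics/e2.png

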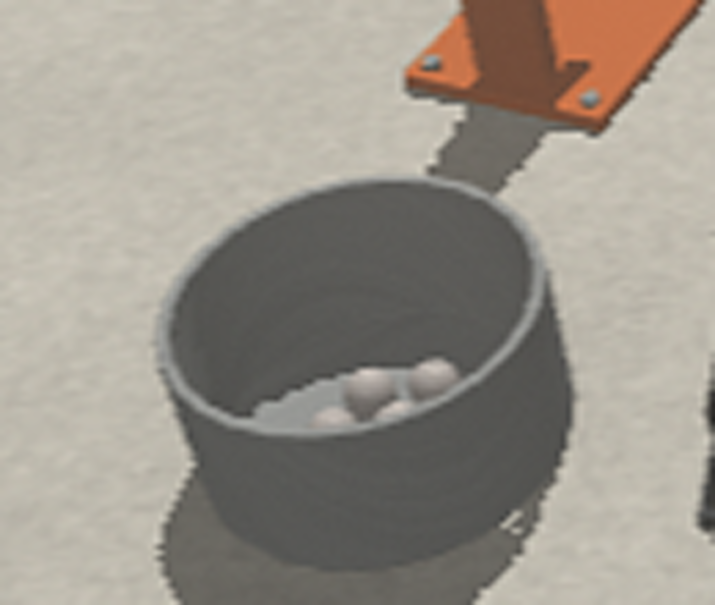

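Run:
```python
from h import *
from scipy.optimize import least_squares,minimize
def ext(n,c,r,z):
    a=np.linspace(0,2*np.pi,721);q=proj(n,np.c_[c[0]+r*np.cos(a),c[1]+r*np.sin(a),np.full(721,z)])
    return np.array([q[:,0].min(),q[:,0].max(),q[:,1].min(),q[:,1].max()])
def px(v,f,o): return (v+.5)/f-.5+o
et=np.array([px(168,5.5,400),px(549,5.5,400),px(200,5.5,160),px(579,5.5,160)])
es=np.array([px(157,5.5,100),px(551,5.5,100),px(177,5.5,210),px(437,5.5,210)])
for n,e in(("scene",es),("top",et)):
    r=least_squares(lambda v:ext(n,v,.070,.075)-e,[.56,-.3]);print(n,r.x,r.fun)
b=np.array([[246,344],[313,331],[358,380],[297,389],[234,405],[279,444],[341,433]])
B=ray("top",(b+.5)/5.5-.5+[400,160],.016);print("balls",B[:,:2].round(3),B.mean(0))
# handle silhouettes
t=cv2.imread("pics/top0.png");s=cv2.imread("pics/scene0.png")
def mask(im,box,th):
    f=4;x,y,w,h=box;g=cv2.resize(cv2.cvtColor(im,6)[y:y+h,x:x+w],None,fx=f,fy=f,interpolation=2)
    m=(g<th).astype(np.uint8);k,l,st,_=cv2.connectedComponentsWithStats(m);i=1+np.argmax(st[1:,4]);return (l==i).astype(np.uint8),st[i]
boxes={"top":(295,220,35,35),"scene":(305,190,28,45)}
for n,im in(("top",t),("scene",s)):
  for th in ((22,28,34) if n=="top" else (60,75)):
    M,st=mask(im,boxes[n],th);x0,y0,_,_=boxes[n]
    def iou(v):
        a=np.radians(v[2]);P=[]
        for z in(.141,.205):
            for u,w in((1,1),(1,-1),(-1,1),(-1,-1)):
                P.append([v[0]/1e3+.011*(u*np.cos(a)-w*np.sin(a)),v[1]/1e3+.011*(u*np.sin(a)+w*np.cos(a)),z])
        q=((proj(n,P)-[x0,y0]+.5)*4-.5)
        hh=cv2.convexHull(np.round(q*16).astype(np.int32));m=np.zeros_like(M);cv2.fillConvexPoly(m,hh,1,shift=4)
        return -(m&M).sum()/max(1,(m|M).sum())
    best=[]
    for yaw in range(0,90,10):
        r=minimize(iou,[517,5,yaw],method="Nelder-Mead",options=dict(initial_simplex=[[510,0,yaw],[525,2,yaw],[515,10,yaw],[517,5,yaw+8]]));best.append((r.fun,r.x.round(1).tolist()))
    best.sort(key=lambda a:a[0]);print(n,th,st[4],best[:4])
```

```text
scene [ 0.56343282 -0.30050197] [ 0.0456893  -0.04790667 -0.60271739  0.48947846]
top [ 0.56008424 -0.30040747] [-0.35695062  0.35740002 -0.04338924  0.03512183]
balls [[ 0.587 -0.274]
 [ 0.593 -0.3  ]
 [ 0.574 -0.317]
 [ 0.57  -0.293]
 [ 0.563 -0.269]
 [ 0.549 -0.286]
 [ 0.553 -0.31 ]] [ 0.56996166 -0.29263117  0.016     ]
top 22 862 [(np.float64(0.0), [535.3, -15.6, 3.6]), (np.float64(0.0), [535.3, -15.6, 13.6]), (np.float64(0.0), [535.3, -15.6, 23.6]), (np.float64(0.0), [523.0, -21.0, 22.0])]
top 28 2895 [(np.float64(0.0), [510.0, -19.8, -3.6]), (np.float64(0.0), [510.0, -19.8, 6.4]), (np.float64(0.0), [510.0, -19.8, 16.4]), (np.float64(0.0), [525.1, -31.0, 24.1])]
top 34 3173 [(np.float64(0.0), [510.0, -19.8, -3.6]), (np.float64(0.0), [510.0, -19.8, 6.4]), (np.float64(0.0), [510.0, -19.8, 16.4]), (np.float64(0.0), [525.1, -31.0, 24.1])]<stdin>:29: RuntimeWarning: overflow encountered in scalar negative
Traceback (most recent call last):
  File "h.py", line 10, in proj
    p,T=cam(n); X=np.atleast_2d(X).astype(float); c=(X-T[:3,3])@T[:3,:3]
        ~~~^^^
  File "h.py", line 4, in cam
    p=ctrl.camera_params(n); return p,np.array(p["pose"])
ValueError: time passes only in moves, steps and waits
```

```bash
python3 - <<'E'
s=open('h.py').read()
s=s.replace('def cam(n):\n    p=ctrl.camera_params(n); return p,np.array(p["pose"])','''_c={}
def cam(n):
    if n not in _c:
        p=ctrl.camera_params(n); _c[n]=(p,np.array(p["pose"]))
    return _c[n]''');open('h.py','w').write(s)
E
cat > fit.py <<'E'
from h import *
from scipy.optimize import minimize
t=cv2.imread("pics/top0.png");s=cv2.imread("pics/scene0.png")
def mask(im,box,th):
    f=4;x,y,w,h=box;g=cv2.resize(cv2.cvtColor(im,6)[y:y+h,x:x+w],None,fx=f,fy=f,interpolation=2)
    m=(g<th).astype(np.uint8);k,l,st,_=cv2.connectedComponentsWithStats(m);i=1+np.argmax(st[1:,4]);return (l==i),st[i]
boxes={"top":(295,220,35,35),"scene":(305,190,28,45)}
for n,im in(("top",t),("scene",s)):
  for th in ((28,34,40) if n=="top" else (60,75)):
    M,st=mask(im,boxes[n],th);x0,y0,_,_=boxes[n]
    def iou(v):
        a=np.radians(v[2]);P=[]
        for z in(.141,.205):
            for u,w in((1,1),(1,-1),(-1,1),(-1,-1)):
                P.append([v[0]/1e3+.011*(u*np.cos(a)-w*np.sin(a)),v[1]/1e3+.011*(u*np.sin(a)+w*np.cos(a)),z])
        q=((proj(n,P)-[x0,y0]+.5)*4-.5)
        hh=cv2.convexHull(np.round(q*16).astype(np.int32));m=np.zeros(M.shape,np.uint8);cv2.fillConvexPoly(m,hh,1,shift=4);m=m>0
        return -float((m&M).sum())/max(1,float((m|M).sum()))
    best=[]
    for yaw in range(0,90,10):
        r=minimize(iou,[517,5,yaw],method="Nelder-Mead",options=dict(initial_simplex=[[510,0,yaw],[525,2,yaw],[515,10,yaw],[517,5,yaw+8]]));best.append((round(r.fun,3),r.x.round(1).tolist()))
    best.sort(key=lambda a:a[0]);print(n,th,st,best[:4])
# plate corners & fork edges (c4: f=8 origin 270,200)
c=lambda v:(np.array(v)+.5)/8-.5+[270,200]
b=ray("top",c([[213,145],[567,237],[440,708],[75,608]]),.008)
print(b.round(4)); d=(b[3]+b[2]-b[0]-b[1]);print("yaw -x",np.degrees(np.arctan2(d[1],d[0])))
# tine ends outer corners lip top z .141
l=ray("top",c([[215,440],[265,455],[323,473],[365,484]]),.141);print("tine ends",l.round(4));
E
python3 fit.py
```

```text
top 28 [  34   41   57   76 2895] [(np.float64(-0.749), [518.9, 8.0, 11.0]), (np.float64(-0.748), [518.9, 8.0, 14.3]), (np.float64(-0.745), [519.2, 7.3, 23.7]), (np.float64(-0.739), [518.9, 7.2, 83.8])]
top 34 [  33   39   60   78 3173] [(np.float64(-0.801), [519.7, 7.3, 34.6]), (np.float64(-0.8), [518.5, 8.1, 44.4]), (np.float64(-0.799), [519.4, 7.8, 26.8]), (np.float64(-0.797), [519.0, 7.5, 61.6])]
top 40 [  32   38   62   80 3431] [(np.float64(-0.862), [519.3, 7.4, 46.4]), (np.float64(-0.861), [519.4, 7.6, 42.8]), (np.float64(-0.861), [519.4, 7.9, 47.9]), (np.float64(-0.859), [519.8, 7.4, 41.4])]
scene 60 [  24   41   59  134 6321] [(np.float64(-0.885), [520.5, 6.5, 11.6]), (np.float64(-0.883), [519.8, 6.7, 10.4]), (np.float64(-0.883), [521.9, 6.6, 11.9]), (np.float64(-0.874), [520.0, 6.5, 14.3])]
scene 75 [  21   40   65  136 6907] [(np.float64(-0.913), [520.6, 6.8, 16.6]), (np.float64(-0.912), [520.8, 6.6, 15.3]), (np.float64(-0.909), [520.9, 6.6, 18.0]), (np.float64(-0.903), [520.4, 6.3, 19.2])]
[[ 0.5921  0.0388  0.008 ]
 [ 0.5692 -0.0554  0.008 ]
 [ 0.4439 -0.0238  0.008 ]
 [ 0.4682  0.0719  0.008 ]]
yaw -x 165.4423472512662
tine ends [[ 0.4951  0.0328  0.141 ]
 [ 0.4918  0.0211  0.141 ]
 [ 0.4879  0.0076  0.141 ]
 [ 0.4855 -0.0022  0.141 ]]
```

Run:
```python
from h import *
import json
p=np.array([.5195,.0075])
ctrl.goto([*p,.30],R(45))
ctrl.move_l([*p,.215],vel=.25)
cv2.imwrite("pics/scene4.png",ctrl.read_camera("scene"))
print(ctrl.current_t(),ctrl.current_q())
crop("s",cv2.imread("pics/scene4.png"),250,110,140,160,4,"f1")
```

```text
23.1833 [-5.71026740e+00  1.96879383e+01  9.16023102e+01  2.73922695e-03
  6.86079813e+01 -5.07402252e+01]
```

View pics/f1.png

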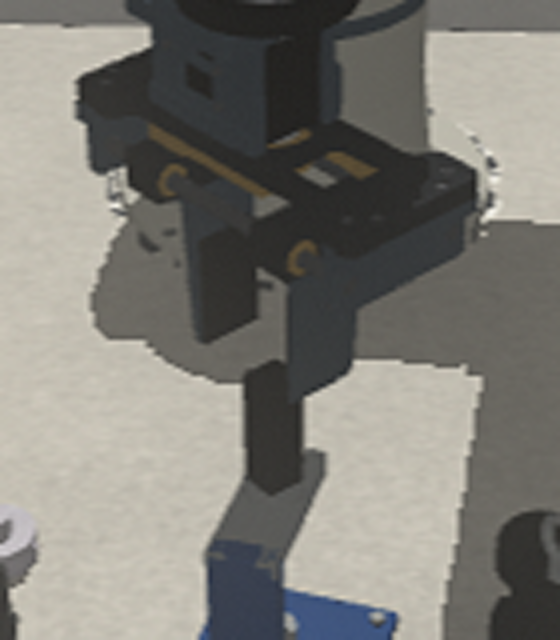

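Run:
```python
from h import *
p=np.array([.5195,.0075])
f0=np.array(ctrl.current_contact_force())
print(ctrl.move_l([*p,.153],vel=.1,contact_N=5))
ctrl.command_gripper(0.0)
print("w",ctrl.current_grip_width()*91,np.array(ctrl.current_contact_force())-f0,ctrl.current_wrist_torque(),ctrl.current_tool_pos(),ctrl.current_t())
cv2.imwrite("pics/scene5.png",ctrl.read_camera("scene"))
crop("s",cv2.imread("pics/scene5.png"),260,140,120,140,5,"f2")
```

```text
False
w 22.55393703783332 [-0.28948345 -0.58646067  3.83427067] [-0.03478175  0.1397235   0.02237824] [0.51957338 0.00749043 0.1531243 ] 24.5417
```

View pics/f2.png

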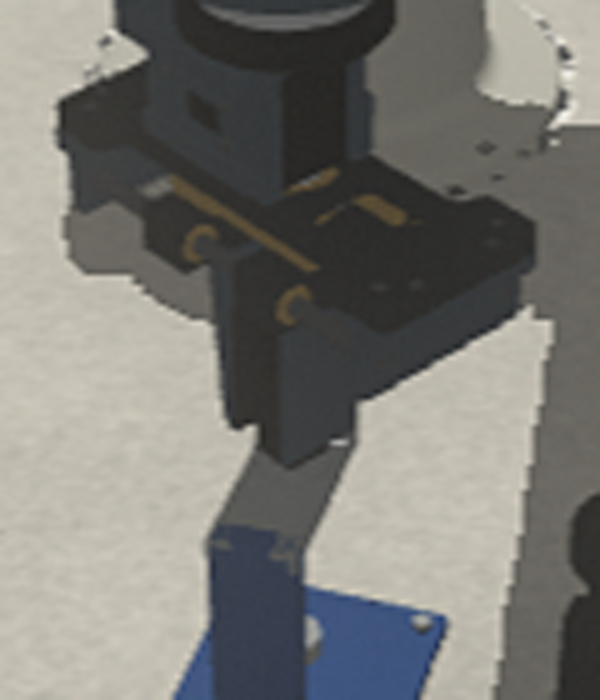

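Run:
```python
from h import *
p=np.array([.5195,.0075]);u=np.array([np.cos(np.radians(165.5)),np.sin(np.radians(165.5))])
ctrl.move_l([*p,.171],vel=.08);print(ctrl.current_contact_force())
print(ctrl.move_l([*(p+.052*u),.171],vel=.1,contact_N=6));print(ctrl.current_contact_force(),ctrl.current_tool_pos())
cv2.imwrite("pics/scene6.png",ctrl.read_camera("scene"))
print(ctrl.current_grip_width()*91,ctrl.current_t())
crop("s",cv2.imread("pics/scene6.png"),230,110,180,200,3.5,"f3")
```

```text
[ 0.10303551 -0.26450695 -2.70318364]
False
[-0.30092939 -0.19441753 -0.4390105 ] [0.46976227 0.02042671 0.17110525]
22.020159525959684 25.6833
```

View pics/f3.png

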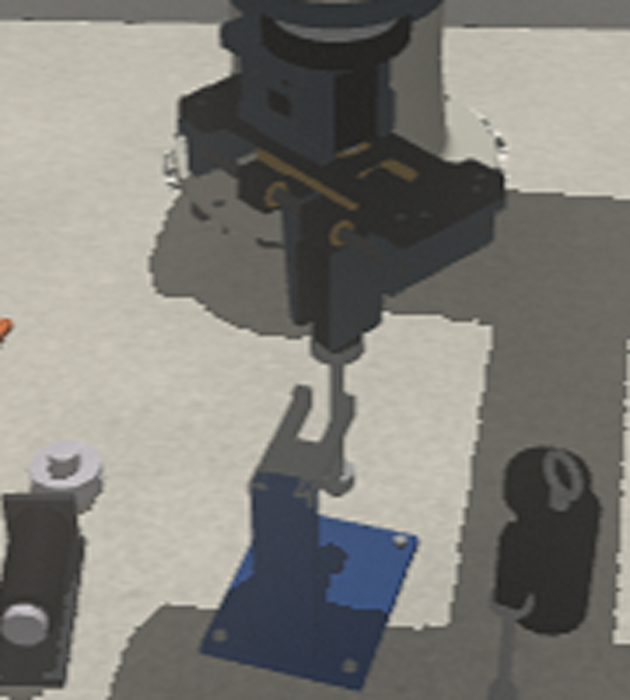

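Run:
```python
from h import *
c=np.array([.5615,-.3005]);e=c+[-.030,-.030]
p=ctrl.current_tool_pos()
ctrl.move_l([p[0],p[1],.315],vel=.25)
ctrl.goto([*e,.315],R(45))
ctrl.move_l([*e,.165],vel=.2)
print(ctrl.current_contact_force(),ctrl.current_t())
r=ctrl.move_l([*e,.131],vel=.05,contact_N=4)
print(r,ctrl.current_tool_pos(),ctrl.current_contact_force())
q=ctrl.current_tool_pos()
ctrl.move_l([*e,.1355],vel=.05)
print(ctrl.current_tool_pos(),ctrl.current_contact_force(),ctrl.current_t())
for n in("scene","top"): cv2.imwrite(f"pics/{n}7.png",ctrl.read_camera(n))
crop("s",cv2.imread("pics/scene7.png"),80,110,160,220,3,"g1");crop("t",cv2.imread("pics/top7.png"),400,160,130,130,4,"g2")
```

```text
[ 0.75943279 -0.14519007 -1.67552789] 28.6417
True [ 0.53118244 -0.3303164   0.13361089] [ 0.43914743 -0.53881297  1.96962077]
[ 0.53139218 -0.33044346  0.1351617 ] [ 0.30235538  0.50908841 -0.91837361] 29.4917
```

View pics/g1.png

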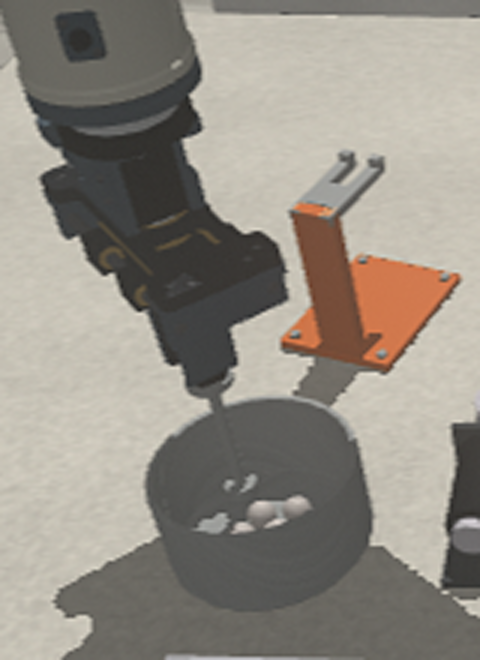

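View pics/g2.png

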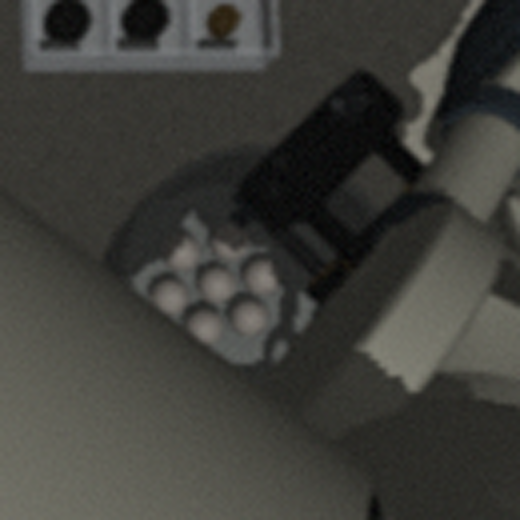

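```bash
cat > stir.py <<'E'
from h import *
import sys
a0,a1,r0,r1=map(float,sys.argv[1:5])
c=np.array([.5615,-.3005]);n=int(round(abs(a1-a0)/30));mx=0
t0=ctrl.current_t()
for i in range(1,n+1):
    f=i/n;a=np.radians(a0+(a1-a0)*f);r=r0+(r1-r0)*f
    hit=ctrl.move_l([*(c+r*np.array([np.cos(a),np.sin(a)])),.1355],vel=.055,contact_N=12)
    F=np.array(ctrl.current_contact_force());mx=max(mx,np.hypot(*F[:2]))
    if hit: print("HIT",i,F,ctrl.current_tool_pos());break
print("maxF",mx,"F",F,"w",ctrl.current_grip_width()*91,"dt",ctrl.current_t()-t0,ctrl.current_t())
k=sys.argv[5]
for n_ in("scene","top"): cv2.imwrite(f"pics/{n_}{k}.png",ctrl.read_camera(n_))
a=cv2.resize(cv2.imread(f"pics/scene{k}.png")[110:310,80:230],None,fx=2.6,fy=2.6,interpolation=2);b=cv2.resize(cv2.imread(f"pics/top{k}.png")[160:290,400:530],None,fx=3,fy=3,interpolation=2)
h=max(a.shape[0],b.shape[0]);o=np.zeros((h,a.shape[1]+b.shape[1],3),np.uint8);o[:a.shape[0],:a.shape[1]]=a;o[:b.shape[0],a.shape[1]:]=b;cv2.imwrite(f"pics/st{k}.png",o)
E
python3 stir.py 225 45 42 31 8
```

```text
Traceback (most recent call last):
  File "stir.py", line 8, in <module>
    hit=ctrl.move_l([*(c+r*np.array([np.cos(a),np.sin(a)])),.1355],vel=.055,contact_N=12)
bench.MotionError: the arm cannot follow that straight line within its joint ranges
```

Radii were passed in mm rather than metres, and nothing moved; rerunning with metres.

```bash
python3 stir.py 225 45 .042 .031 8
```

```text
maxF 0.9651990811808818 F [ 0.1379804   0.64082261 -2.39911903] w 21.95382409074779 dt 2.9582999999999977 32.55
```

View pics/st8.png

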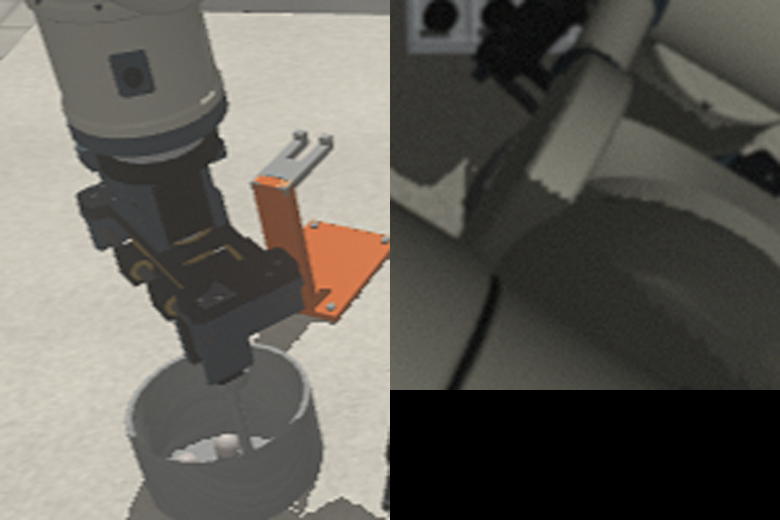

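```bash
python3 stir.py 45 -495 .031 .031 9 && python3 stir.py -495 -855 .031 .032 10
```

```text
maxF 1.310489954384556 F [ 0.71613891 -0.78918789 -0.96675201] w 21.62193185089701 dt 7.950000000000003 40.6
maxF 1.1640187184402626 F [-0.28629027 -0.54450308 -2.03933936] w 21.606985828386737 dt 5.3583 46.0583
```

View pics/st10.png

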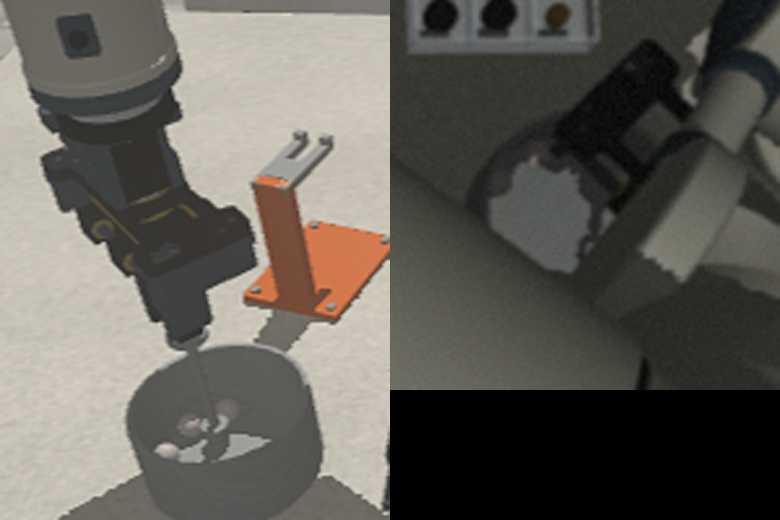

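Run:
```python
from h import *
p=np.array([.5195,.0075]);u=np.array([np.cos(np.radians(165.5)),np.sin(np.radians(165.5))])
q=ctrl.current_tool_pos()
ctrl.move_l([q[0],q[1],.20],vel=.12);ctrl.move_l([q[0],q[1],.315],vel=.25)
e=p+.052*u
ctrl.goto([*e,.315],R(45))
ctrl.move_l([*e,.1710],vel=.15)
print(ctrl.current_t(),ctrl.current_tool_pos(),ctrl.current_grip_width()*91,ctrl.current_contact_force())
for n in("scene","top"): cv2.imwrite(f"pics/{n}11.png",ctrl.read_camera(n))
a=cv2.imread("pics/scene6.png")[140:300,250:380];b=cv2.imread("pics/scene11.png")[140:300,250:380]
cv2.imwrite("pics/k1.png",cv2.resize(np.hstack([a,b]),None,fx=3,fy=3,interpolation=2))
d=cv2.absdiff(a,b).max(2);print("diff",(d>40).sum())
crop("t",cv2.imread("pics/top11.png"),400,160,130,130,4,"k2")
```

```text
49.8833 [0.46969043 0.0203461  0.17161134] 22.223652190399903 [-0.03597457  0.32681342 -1.56402665]
diff 32
```

View pics/k1.png

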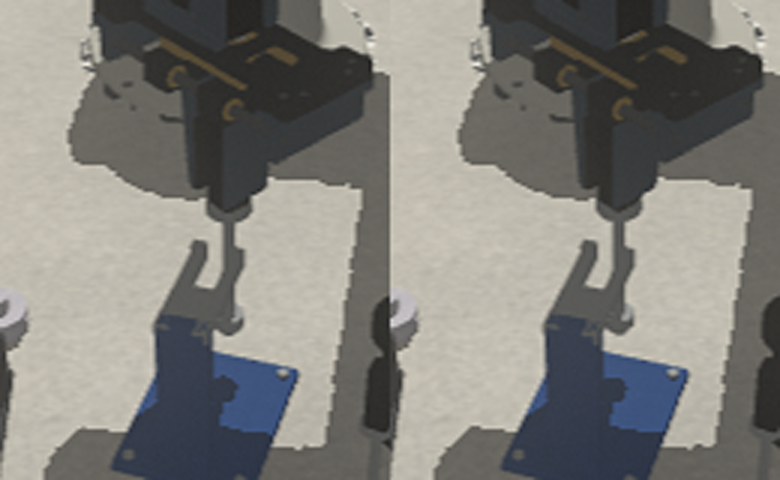

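View pics/k2.png

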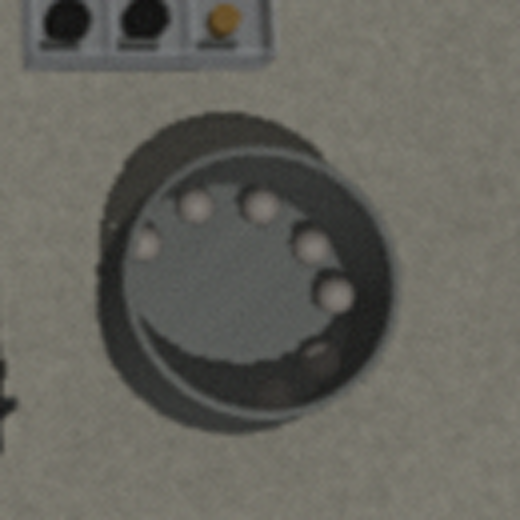

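Run:
```python
from h import *
p=np.array([.5195,.0075])
h=ctrl.move_l([*p,.171],vel=.06,contact_N=6);print(h,ctrl.current_tool_pos(),ctrl.current_contact_force())
if not h:
    h=ctrl.move_l([*p,.1515],vel=.03,contact_N=4);print(h,ctrl.current_tool_pos(),ctrl.current_contact_force(),ctrl.current_t())
cv2.imwrite("pics/scene12.png",ctrl.read_camera("scene"))
crop("s",cv2.imread("pics/scene12.png"),260,140,120,140,5,"m1")
```

```text
False [0.51908891 0.00759952 0.17094249] [-1.04948096  0.04371608 -2.25788725]
True [0.51921721 0.00753147 0.15249776] [0.22886417 0.89210418 5.28130853] 51.5917
```

View pics/m1.png

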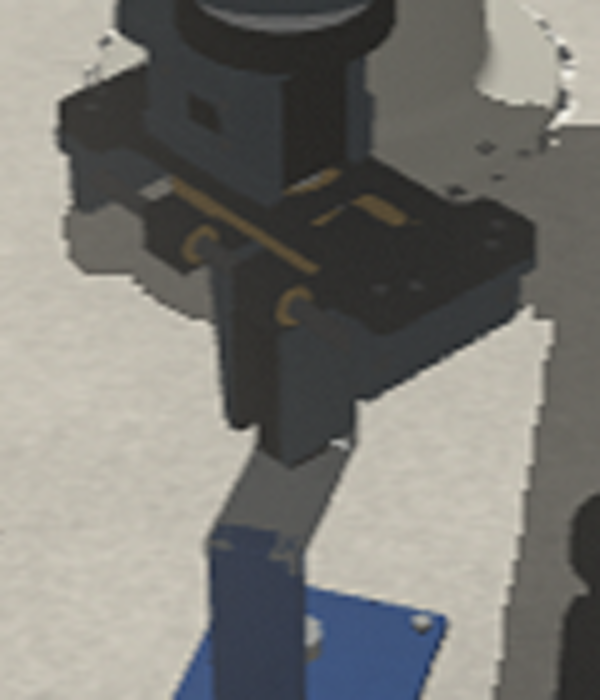

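Run:
```python
from h import *
p=np.array([.5195,.0075])
ctrl.command_gripper(0.6);ctrl.sleep(.3)
ctrl.move_l([*p,.24],vel=.1);ctrl.move_l([*p,.33],vel=.25)
ctrl.goto([.463,.30,.33],R(0))
print(ctrl.current_t(),ctrl.current_contact_force())
for n in("scene","top"): cv2.imwrite(f"pics/{n}13.png",ctrl.read_camera(n))
a=np.hstack([cv2.imread(f"pics/scene{k}.png")[180:310,280:380] for k in(0,13)]);b=np.hstack([cv2.imread(f"pics/top{k}.png")[195:295,270:370] for k in(0,13)])
cv2.imwrite("pics/n1.png",cv2.resize(np.vstack([a,b]),None,fx=2.6,fy=2.6,interpolation=2))
```

```text
55.4167 [-0.77891606 -0.51763039 -0.16845196]
```

View pics/n1.png

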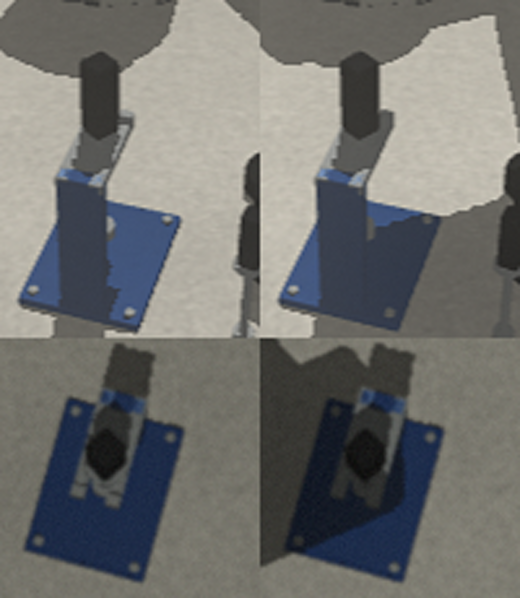

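View pics/top13.png

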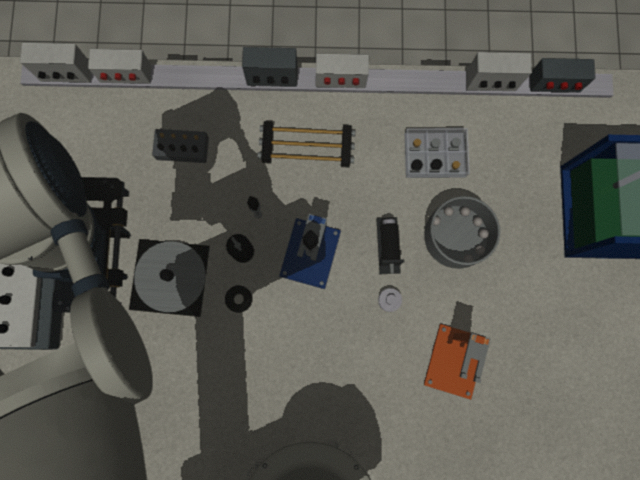

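The picture shows the stirrer hanging as at the start, at top (312,240). The lid is centred on the mat at (170,275), the pot is in place at (464,231), the balls are spread around the wall, and the other things are where they were.

```bash
python3 -c "
from bench import ctrl
ctrl.sign_off()"
```

```text
the job is handed in; nothing more can be done
```

The job is done and handed in at about 55 s of the 72 s allowed; sign-off gave no verdict.

- **What I did:** I set the lid knob up on the mat. I took the larger stirrer out of the blue stand's fork and stirred three full clockwise rounds, mostly at about 31 mm radius, with the foot about 1.5 mm above where it touched the floor. I then hung the stirrer back and released it.
- **Lid and pot:** In the last picture the lid lies within about 2 px (roughly 4 mm) of the mat's centre. The pot has not visibly moved.
- **Balls:** All seven lie in a ring along the pot wall. Judging by their start radii, each should have shifted more than 12 mm, but two are dim in shadow and I did not measure each ball separately.
- **Stirrer:** It looks the same as in the start pictures, upright with the collar seated. The seating contact came at a tool height within 1 mm of the original grasp.
- **Stirring force:** The sideways force read after each stirring move never passed 1.4 N.
- **Other things:** The bystanders look untouched.
- **Disagreements:** The two cameras differed by 2 to 8 mm in x on some points, so I placed the lid at a value between them and hung the stirrer back by the recorded grasp pose. The first stir command was rejected because I gave the radii in mm instead of m; nothing moved.

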